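# Run the shoe dresser in the tagged gear

## Task

Throw the shoe dresser's gear lever out of neutral into the notch marked by the green tag, and let go of it. Only then press the yellow dead-man paddle down until its black pointer is in the green band, never running it on into the red, and finish still holding it there with the fingers. Leave the tools and parts lying round about where they are.

Things in the scene. Friction and masses are not known exactly. Their poses are not given: they have to be found in the camera images.
- gear_unit: The dresser: grey gearbox (190 mm along y, 155 mm high, slotted steel top) with a green motor behind it, on a 210 x 260 mm base, fixed to the bench. Origin on the bench under the gearbox and motor; x away from the robot side, y to the left along the slot, z up. The slot runs along y at x = -45 mm. The motor tops out 138 mm above the bench; nothing but the lever stands above 162 mm.
- lever_pivot (a point): On the lever's hinge axis, inside the gearbox: at x = -45 mm, y = 0, z = 78 mm of gear_unit. Turns with the lever: z along the rod to the knob, x the hinge axis (parallel to gear_unit x).
- lever_knob (a point): Centre of the black ball knob, 32 mm across, at the end of the lever's 10 mm steel rod, 170 mm from the pivot. It swings left and right in the upright plane of the slot; space is free round it for fingers closing along the hinge axis (gear_unit x), from above.
- gear_lever (a joint): Gear lever angle, rad: 0 upright (neutral), positive to the left (gear_unit +y); stops at +-0.65. Five detent notches at -0.6, -0.3, 0, 0.3 and 0.6; a sprung ball draws the lever into the nearest notch when it is let go. About 3 N at the knob takes it from notch to notch. It starts in the neutral notch.
- green_tag (a point): Top of the green round magnetic tag (20 mm across, 4 mm high), which lies on the gearbox top 36 mm on the near (-x) side of the slot's middle, in line with one of the four gear notches (never neutral). Three white tags of the same size lie at the other three. The notches at -0.6, -0.3, 0.3, 0.6 have their tags at y = -53, -24, 24 and 53 mm in gear_unit.
- deadman_box: Grey box with the dead-man paddle, 190 x 130 mm base, fixed to the bench. Origin on the bench at its centre; x from the paddle's free end to its hinge (away from the robot side), y left. Paddle hinge axis along y at x = 60 mm, z = 75 mm. An upright scale plate, 28 mm wide and up to 118 mm above the bench, stands at x = -60 mm, y = 32 to 60 mm: white at the top, green from 85 down to 70 mm height, red below.
- paddle_pad (a point): Middle of the top of the black ribbed rubber pad, 44 x 38 mm, near the free end of the yellow paddle (44 mm wide), 118 mm from the hinge axis: the place to press down with closed fingers. At rest it is about 115 mm above the bench, and it goes down about 30 mm to mid green.
- deadman (a joint): Paddle angle, rad: 0 released (free end raised 0.28 rad above level), growing as the free end is pressed down, stop at 0.45. Black pointer on the paddle's left edge beside the scale: green band 0.20 to 0.32, middle 0.26; red beyond. Spring: about 4 to 5 N at the pad to start it, about 10 N in mid green, and it springs back when let go.
- return_spring_2: Bystander: small steel coil spring with hooked ends, 117 mm long, lying flat. Origin at the middle of its underside.
- spanner_14: Bystander: small steel spanner, 197 mm long, lying flat. Origin at the middle of its underside.
- marker: Bystander: white and yellow marker pen, 125 mm long, lying flat. Origin at the middle of its underside.
- abrasive_pad: Bystander: dark grey abrasive pad, 58 mm long, 19 mm high. Origin at the middle of its underside.
- oil_stone: Bystander: small grey sharpening stone, 51 mm long, lying flat. Origin at the middle of its underside.
- tape_roll: Bystander: black roll of tape, 70 mm across, 19 mm high. Origin at the middle of its underside.
- cleaner_can: Bystander: red and white spray can, 65 mm across, 234 mm tall, standing. Origin at the middle of its underside.

How it is judged:
By the outcome, as a careful person would: the job done as asked, in the order asked, and still so for the second after the job is handed in, while the arm keeps its last pose, push and grip.
It also fails if it takes over 45 s, if anything falls off the work surface, if the arm or the gripper's body presses on something with over 40 N, if the wrist force passes 120 N, or if a joint passes its speed limit or range.

## Robot

A 6-joint arm with a two-finger parallel gripper is mounted at the origin on a cart in front of the work surface, level with it; the furniture and walls round the work are solid. World frame = base frame: x ahead of the robot, y to its left, z up, the work surface at z = 0. Lengths are in m, angles in rad, forces in N, time in s.
With the tool pointing down it reaches from about 0.375 to 0.9 m from the base axis. Payload 3.1 kg.
Tool frame: the origin (TCP) lies midway between the tips of the shut fingers; the grasp point (between the pads) lies 19 mm behind it (manip.hold_point_z is the distance from the TCP to the grasp point, in m); x points along the fingers, y is the direction in which the jaws open and shut, and the axes are right-handed (so a half turn about x gives the same grasp; the last joint's range is limited). The gripper opens to 85 mm and grips with 20 to 120 N. Pads are 22 mm wide; open, the fingers measure 114 mm over their backs; the gripper's body (76 mm by 85 mm) begins 54 mm behind the grasp point. The pads swing forward as they close: fully open they stand 13 mm farther back than shut.
Start: joints at [0.977, 0.527, 1.433, -0, 1.181, -0.178], TCP at [0.252, 0.572, 0.206] pointing down, gripper open.
Joint ranges: [-3.08, 3.08], [-0.75, 2.2], [0.22, 2.44], [-1.43, 4.57], [0, 2.65], [-2.85, 2.85]. Speed limits (rad/s): [2.79, 2.79, 3.14, 3.14, 3.14, 3.14].

## Interface

Orientations are given as a unit quaternion [x, y, z, w].
In Python, from station import manip, snapshot gives the robot as it stands.
- The arm moves only by the tool play_rows, never from a script. Its argument "series" is a list of rows, each a list of 4 numbers: the shift along the tool's x, y, z in m, then the turn about the tool's x in degrees. In form: [[tx, ty, tz, spin], ...]. A call has 1 to 20 rows; each row is the pose to reach, as a shift and turn from the pose measured when the call began, along the tool's axes at that moment; what a row does not reach only later rows make up. A row lasts 1/10 s, in which the tool goes at most 50 mm and 8.59 degrees, less where a joint would pass 70% of its speed; a pose out of reach is approached as far as the arm can. A call with a gripper value outside its range is refused whole. "claw" is the opening in per cent of the stroke, from 0 (shut) to 100 (fully open), set as the call begins (left out, the last holds). The fingers move at their own pace and stop on an object; "force" is the grip in N (left out, the last holds). Time passes only in rows, so rows that repeat a pose let the fingers close. It gives the time, the measured TCP pose, the force and the opening at its end, in the units of the state.
- manip.sense(): the state, without advancing time (a new reading comes with each control period).
- snapshot(name): name is "scene" or "top" or "wrist"; returns a dict with "image" (420x560x3 uint8, blue, green, red), "depth" (420x560 float32, m along the optical axis (not along the pixel's ray), 0 where there is no reading), "fov_y" (degrees; the focal length in pixels is half the picture's height over the tangent of half this angle, whatever the lens; pixels are square), "cx", "cy" (the principal point, pixels), "R" (3x3) and "t" (3): a world point X has camera coordinates R X + t. Camera axes: x right, y down, z forward; pixel columns grow to the right and rows downward; lengths in m; the calibration is good to about 2 mm. A picture is of the moment at which its call begins.
- manip.sign_off(): hands the job in, once; it reports no verdict.
The state is a dict: "t": time; "q": joint angles; "qd": joint speeds; "tau": joint torques, N m; "tcp_pos": TCP position; "tool_rot": TCP orientation; "force": force on the tool from outside, world axes, zero at the start; "ft_torque": the same for the moment, N m; "finger_gap": opening from 0.0 (shut) to 1.0 (fully open).
Only numpy, scipy, OpenCV 4.12 (cv2) and the standard library are available. Lean on these libraries where they do the work, as an engineer would, in place of code of your own. Each camera call takes 0.05 s, during which the arm holds its last target.

## Working session

There is one attempt and no reset: what is moved stays moved. The work goes in short steps, Python scripts to look and compute and a tool call to move; the robot and the scene stay as the last step left them, time stands still between calls to the robot, and variables do not carry over. Pictures are saved under pics/ and viewed, and the job is handed in when it is done.

Besides the shell and the picture viewer there is one more tool, called as name(argument=value, ...) on one line, values as JSON. play_rows: Moves the arm, as the interface text tells. Its arguments: {"type":"object","properties":{"series":{"type":"array","items":{"type":"array","items":{"type":"number"}}},"claw":{"type":"number"},"force":{"type":"number"}},"required":["series"]}

```bash
mkdir -p pics; ls; python3 - <<'E'
from station import manip, snapshot
import cv2,numpy as np
print(manip.sense())
for n in ("scene","top"):
    s=snapshot(n); cv2.imwrite(f"pics/{n}0.png",s["image"]); print(n,s["fov_y"],s["cx"],s["cy"],np.round(s["R"],3),s["t"])
    np.savez(f"{n}0.npz",**s)
E
```

```text
pics
{'t': 0.0, 'q': array([ 9.76497703e-01,  5.28471540e-01,  1.43393196e+00,  1.28892573e-05,
        1.18140484e+00, -1.78548069e-01]), 'qd': array([-0.0001091 ,  0.0013181 ,  0.00258783, -0.00036309, -0.00094478,
        0.00179348]), 'tau': array([ 9.21888641e-04, -4.42344153e+01, -1.78027189e+01, -2.25807339e-04,
        8.30949488e-03,  4.05235951e-06]), 'tcp_pos': array([0.25197092, 0.57109542, 0.20472096]), 'tool_rot': array([ 0.14521127,  0.69218228, -0.1466593 ,  0.691584  ]), 'force': array([-0.27709319,  0.40948805, -0.49220546]), 'ft_torque': array([ 0.01748594, -0.00281178,  0.00513584]), 'finger_gap': 0.9943118484304324}
scene 44.81679485683555 279.5165128513902 211.63627499434068 [[ 0.502 -0.865 -0.009]
 [-0.362 -0.2   -0.91 ]
 [ 0.786  0.46  -0.413]] [-0.36990461  0.36396084  1.26264588]
top 43.52814617667905 280.23190245938395 210.26158000411175 [[-0.004 -1.     0.006]
 [-0.997  0.003 -0.082]
 [ 0.082 -0.006 -0.997]] [-0.06392333  0.58458359  1.8143821 ]
```

View pics/scene0.png

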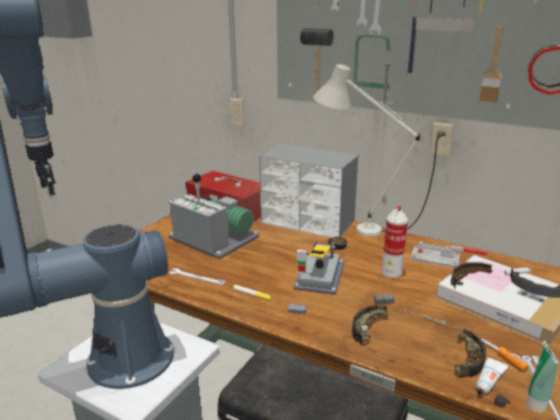

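View pics/top0.png

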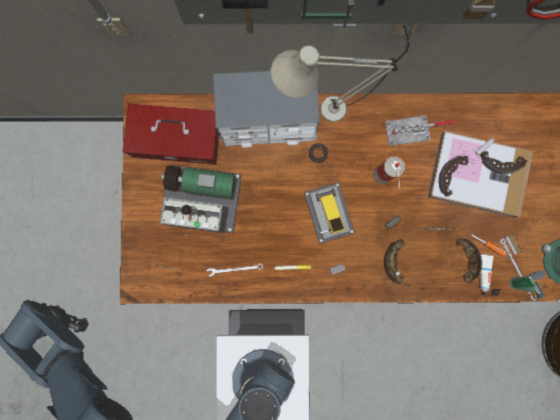

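The top view shows the dresser around px (200,200), with the green tag near (196,225), the paddle box around (330,212) and its pad near (335,225). I'll zoom in next.

```bash
cat > h.py <<'E'
import numpy as np,cv2
def ld(f): return dict(np.load(f))
def F(s): return s["image"].shape[0]/2/np.tan(np.radians(float(s["fov_y"]))/2)
def ray(s,u,v):
    d=np.array([(u-s["cx"])/F(s),(v-s["cy"])/F(s),1.]); R=s["R"]; return -R.T@s["t"], R.T@d
def onz(s,u,v,z):
    c,d=ray(s,u,v); return c+d*(z-c[2])/d[2]
def dep(s,u,v):
    c,d=ray(s,u,v); return c+d*s["depth"][int(round(v)),int(round(u))]
def proj(s,X):
    p=s["R"]@np.asarray(X)+s["t"]; return np.array([s["cx"]+F(s)*p[0]/p[2], s["cy"]+F(s)*p[1]/p[2]])
E
python3 - <<'E'
from h import *
s=ld("top0.npz");im=s["image"]
a=cv2.resize(im[155:245,150:250],None,fx=6,fy=6,interpolation=cv2.INTER_CUBIC)
cv2.imwrite("pics/ga.png",a)
b=cv2.resize(im[175:250,295:365],None,fx=8,fy=8,interpolation=cv2.INTER_CUBIC)
cv2.imwrite("pics/pb.png",b)
s=ld("scene0.npz");im=s["image"]
b=cv2.resize(im[165:300,160:360],None,fx=4,fy=4,interpolation=cv2.INTER_CUBIC)
cv2.imwrite("pics/sc.png",b)
E
```

```text
(no output)
```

View pics/ga.png

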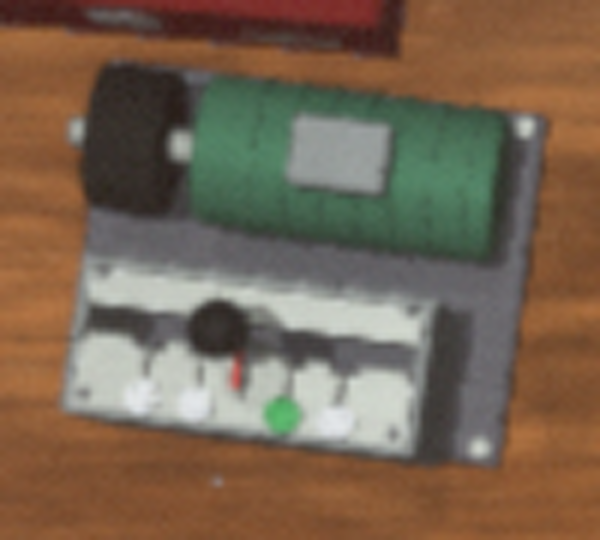

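View pics/pb.png

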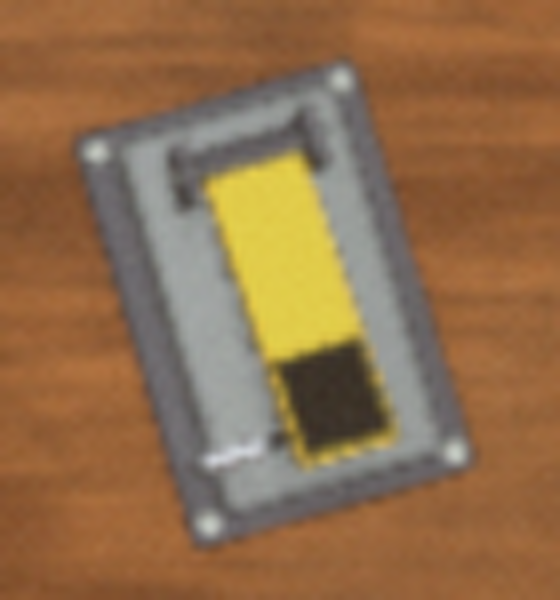

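View pics/sc.png

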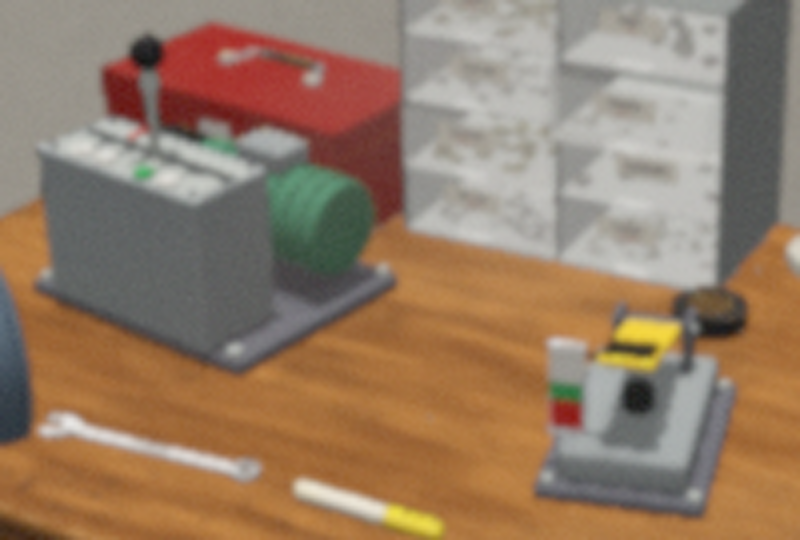

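```bash
python3 - <<'E'
from h import *
s=ld("top0.npz");im=s["image"];hsv=cv2.cvtColor(im,cv2.COLOR_BGR2HSV)
def comps(mask,box,mn=8):
    m=np.zeros(mask.shape,np.uint8); x0,y0,x1,y1=box; m[y0:y1,x0:x1]=mask[y0:y1,x0:x1]
    n,_,st,c=cv2.connectedComponentsWithStats(m); return [(c[i].round(2),st[i,4]) for i in range(1,n) if st[i,4]>=mn]
g=comps(((hsv[...,0]>45)&(hsv[...,0]<80)&(hsv[...,1]>120)&(hsv[...,2]>110)).astype(np.uint8),(160,205,235,240),4)
print("green",[(c,a,onz(s,*c,.159).round(4)) for c,a in g])
# white tags manual from crop
def cr(x,y,x0,y0,k): return ((x+.5)/k-.5+x0,(y+.5)/k-.5+y0)
P={}
for n,p in dict(w53=(140,398),w24=(195,404),g=(283,414),w_53=(335,421)).items():
    P[n]=onz(s,*cr(*p,150,155,6),.159); print(n,P[n].round(4))
d=P["w53"]-P["w_53"];print("len",np.linalg.norm(d),"yaw",np.degrees(np.arctan2(-d[0],d[1])))
k=comps((hsv[...,2]<55).astype(np.uint8),(176,200,200,220),8)
print("knob dark",[(c,a,onz(s,*c,.248).round(4)) for c,a in k], onz(s,*cr(217,327,150,155,6),.248))
# corners of gearbox top z=.155
for p in [(88,262),(437,303),(415,457),(65,408)]: print("gbtop",onz(s,*cr(*p,150,155,6),.155).round(4))
for p in [(545,115),(498,465)]: print("base", onz(s,*cr(*p,150,155,6),.01).round(4))
# paddle box screws base
for p in [(95,151),(341,79),(455,453),(209,524)]: print("screw",onz(s,*cr(*p,295,175,8),.012).round(4))
for p in [(84,140),(350,62),(472,460),(196,546)]: print("basec",onz(s,*cr(*p,295,175,8),.01).round(4))
m=comps((hsv[...,2]<75).astype(np.uint8),(325,215,347,235),8)
print("pad",[(c,a,onz(s,*c,.115).round(4)) for c,a in m],onz(s,*cr(337,396,295,175,8),.115), dep(s,*cr(337,396,295,175,8)))
s2=ld("scene0.npz")
print("knob depth",dep(s,*cr(217,327,150,155,6)),dep(s2,147/4+160,50/4+165))
# knob by two rays
c1,d1=ray(s,*cr(217,327,150,155,6));c2,d2=ray(s2,*cr(147,51,160,165,4))
A=np.array([d1,-d2]).T;ab=np.linalg.lstsq(A,c2-c1,rcond=None)[0];print((c1+d1*ab[0]).round(4),(c2+d2*ab[1]).round(4))
E
```

```text
green [(array([196.2, 223.5]), np.int32(10), array([0.5312, 0.2064, 0.159 ]))]
w53 [0.5398 0.2816 0.159 ]
w24 [0.5365 0.252  0.159 ]
g [0.5309 0.2046 0.159 ]
w_53 [0.5271 0.1766 0.159 ]
len 0.10574579503344202 yaw -6.917988104260634
knob dark [(array([186.46, 209.4 ]), np.int32(35), array([0.5694, 0.223 , 0.248 ]))] [0.57041879 0.22514347 0.248     ]
gbtop [0.6139 0.3115 0.155 ]
gbtop [0.591  0.1226 0.155 ]
gbtop [0.5077 0.1339 0.155 ]
gbtop [0.5348 0.3227 0.155 ]
base [0.7157 0.0746 0.01  ]
base [0.5092 0.1015 0.01  ]
screw [ 0.6447 -0.1587  0.012 ]
screw [ 0.6764 -0.2677  0.012 ]
screw [ 0.5109 -0.3156  0.012 ]
screw [ 0.4802 -0.2073  0.012 ]
basec [ 0.6498 -0.1539  0.01  ]
basec [ 0.6842 -0.272   0.01  ]
basec [ 0.5079 -0.3233  0.01  ]
basec [ 0.4706 -0.2017  0.01  ]
pad [(array([336.2 , 224.13]), np.int32(97), array([ 0.5301, -0.2508,  0.115 ]))] [ 0.53035339 -0.25246354  0.115     ] [ 0.53029335 -0.25234172  0.11607461]
knob depth [0.56893869 0.22212481 0.26533226] [0.55936205 0.21263734 0.25540977]
[0.5702 0.2248 0.2501] [0.5709 0.2239 0.25  ]
```

```bash
cat >> h.py <<'E'
def plan(target,yaxis):
    from station import manip
    from scipy.spatial.transform import Rotation as Ro
    st=manip.sense(); R=Ro.from_quat(st["tool_rot"]).as_matrix(); d=np.asarray(target)-st["tcp_pos"]
    sh=R.T@d; yl=R.T@np.array([*yaxis,0.]); a=np.degrees(np.arctan2(yl[2],yl[1])); 
    a2=(a+180+180)%360-180
    print("t",st["t"],"tcp",st["tcp_pos"].round(4),"gap",round(st["finger_gap"],3),"F",st["force"].round(2),"q",st["q"].round(2))
    print("axes\n",R.round(3).T); print("shift mm",(sh*1000).round(1),"spin",round(a,2),round(a2,2))
E
python3 - <<'E'
from h import *
plan((.570,.2245,.33),(.9925,-.122))
E
```

```text
t 0.1 tcp [0.252  0.5712 0.2048] gap 0.999 F [-0.51 -0.36 -0.14] q [ 0.98  0.53  1.43 -0.    1.18 -0.18]
axes
 [[-0.001 -0.002 -1.   ]
 [ 0.404  0.915 -0.002]
 [ 0.915 -0.404 -0.   ]]
shift mm [-125.  -188.9  430.9] spin 73.18 -106.82
```

play_rows(series=[[-0.045, 0, 0, 0], [-0.09, 0, 0, 0], [-0.125, 0, 0, 0], [-0.125, -0.019, 0.043, 7.3], [-0.125, -0.038, 0.086, 14.6], [-0.125, -0.057, 0.129, 22], [-0.125, -0.076, 0.172, 29.3], [-0.125, -0.095, 0.215, 36.6], [-0.125, -0.114, 0.258, 43.9], [-0.125, -0.133, 0.301, 51.2], [-0.125, -0.152, 0.344, 58.5], [-0.125, -0.171, 0.388, 65.8], [-0.125, -0.189, 0.431, 73.2], [-0.125, -0.189, 0.431, 73.2], [-0.125, -0.189, 0.431, 73.2]], claw=100)

```text
t: 1.6
tcp_pos: [0.5702, 0.2234, 0.3291]
tool_rot: [-0.529, -0.468, 0.531, -0.468]
force: [-1.3, 0.5, 0.8]
finger_gap: 0.997
```

```bash
python3 - <<'E'
from h import *
from station import snapshot
plan((.570,.2245,.229),(.9925,-.122))
for n in ("wrist","top"):
    s=snapshot(n);np.savez(n+"1.npz",**s);cv2.imwrite(f"pics/{n}1.png",s["image"])
s=ld("wrist1.npz");print(proj(s,(.570,.2245,.248)),proj(s,(.531,.205,.159)))
E
```

```text
t 1.6 tcp [0.5702 0.2234 0.3291] gap 0.997 F [-1.28  0.5   0.79] q [ 0.19  0.4   1.3  -0.    1.44  0.32]
axes
 [[-0.003 -0.001 -1.   ]
 [ 0.992 -0.124 -0.003]
 [-0.124 -0.992  0.002]]
shift mm [100.1   0.   -1.2] spin -0.11 179.89
[277.55375013 200.11972189] [246.54259573 199.7827131 ]
```

View pics/wrist1.png

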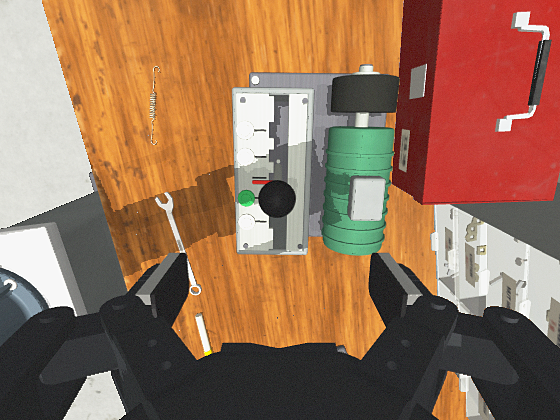

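The knob sits at px (277,199), against a predicted (277.6,200.1). The green tag at (246,198) is third from the left (+y) side, so it marks y = -24 and the -0.3 notch. I'll descend and grasp.

play_rows(series=[[0.03, 0, 0, 0], [0.06, 0, -0.001, 0], [0.085, 0, -0.001, 0], [0.1, 0, -0.001, 0], [0.1, 0, -0.001, 0]])

```text
t: 2.2
tcp_pos: [0.5657, 0.2272, 0.2272]
tool_rot: [-0.526, -0.471, 0.532, -0.468]
force: [0.5, 1.0, -0.5]
finger_gap: 1.0
```

play_rows(series=[[0, 0, 0, 0], [0, 0, 0, 0], [0, 0, 0, 0], [0, 0, 0, 0], [0, 0, 0, 0], [0, 0, 0, 0], [0, 0, 0, 0], [0, 0, 0, 0], [0, 0, 0, 0], [0, 0, 0, 0]], claw=0, force=30)

```text
t: 3.2
tcp_pos: [0.5687, 0.2271, 0.2288]
tool_rot: [-0.528, -0.469, 0.53, -0.47]
force: [5.1, -0.2, 1.8]
finger_gap: 0.292
```

```bash
python3 - <<'E'
from h import *
from station import snapshot
yx=np.array([.122,.9925])
a=-.3; p=np.array([.570,.2245])+yx*.170*np.sin(a)
plan((*p,.229-.17*(1-np.cos(a))),(.9925,-.122))
s=snapshot("wrist");cv2.imwrite(f"pics/w2.png",s["image"])
E
```

```text
t 3.2 tcp [0.5687 0.2271 0.2288] gap 0.292 F [ 5.07 -0.24  1.81] q [ 0.2   0.49  1.44 -0.    1.22  0.32]
axes
 [[-0.002 -0.002 -1.   ]
 [ 0.993 -0.118 -0.002]
 [-0.118 -0.993  0.002]]
shift mm [ 7.5  1.4 52.7] spin 0.22 -179.78
```

View pics/w2.png

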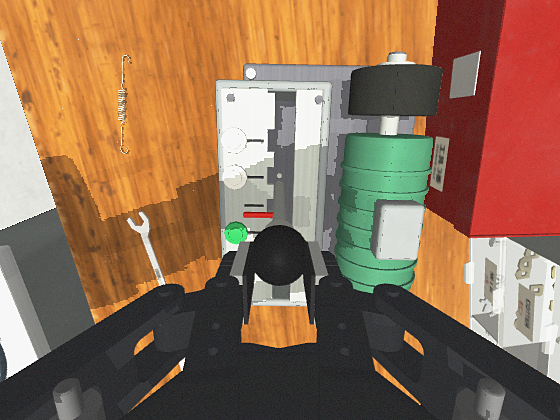

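```bash
python3 - <<'E'
from h import *
from station import snapshot
s=snapshot("scene");x,y=proj(s,(.57,.2245,.248)).astype(int)
a=s["image"][y-45:y+55,x-50:x+50]
s=snapshot("top");x,y=proj(s,(.57,.2245,.248)).astype(int)
b=s["image"][y-50:y+50,x-50:x+50]
cv2.imwrite("pics/c2.png",cv2.resize(np.hstack([a,b]),None,fx=4,fy=4,interpolation=cv2.INTER_CUBIC))
E
```

```text
(no output)
```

View pics/c2.png

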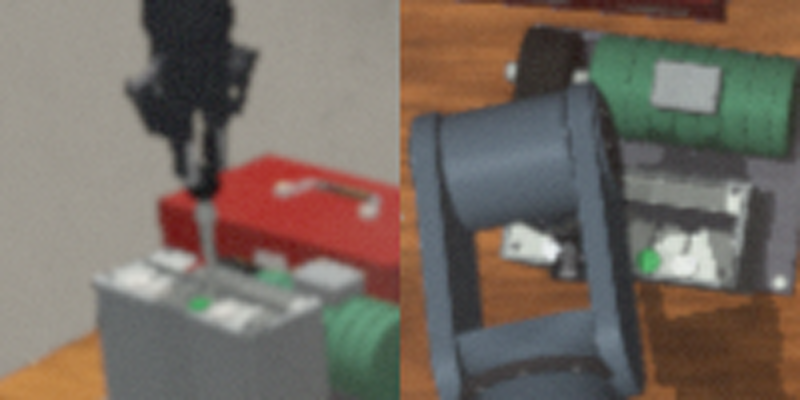

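```bash
python3 - <<'E'
from h import *
from station import snapshot
s=snapshot("wrist")
for u,v in [(279,255),(279,235),(279,270),(242,262),(316,262),(242,280),(316,280),(248,300),(312,300),(249,320),(312,320)]: print((u,v),dep(s,u,v).round(4))
cv2.imwrite("pics/w3.png",cv2.resize(s["image"][200:340,200:360],None,fx=4,fy=4))
E
```

```text
(279, 255) [0.5703 0.2328 0.264 ]
(279, 235) [0.5711 0.2396 0.2555]
(279, 270) [0.5695 0.2256 0.2655]
(242, 262) [0.5556 0.24   0.282 ]
(316, 262) [0.5863 0.2363 0.2819]
(242, 280) [0.5562 0.2369 0.2914]
(316, 280) [0.5848 0.2346 0.2932]
(248, 300) [0.5567 0.2259 0.2885]
(312, 300) [0.5825 0.2264 0.2938]
(249, 320) [4.975e-01 4.600e-03 3.000e-04]
(312, 320) [0.5818 0.216  0.292 ]
```

View pics/w3.png

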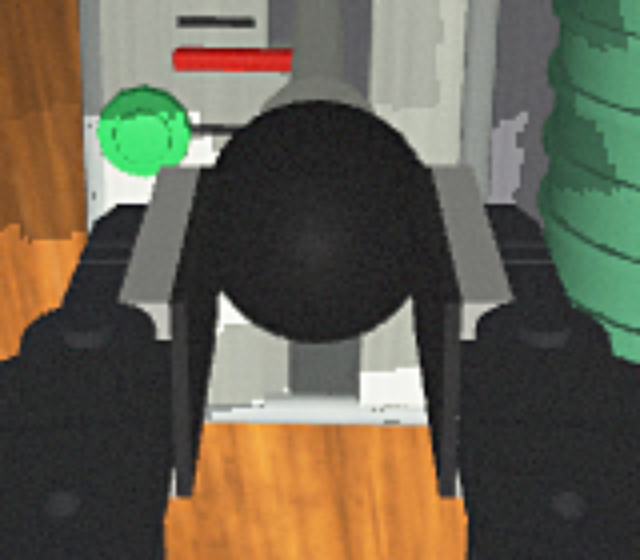

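The ball is held squarely between the pads, with its centre near z = 0.249. I'll drag it along the arc to -0.3.

play_rows(series=[[0.0, 0, 0.006, 0], [0.0005, 0, 0.012, 0], [0.001, 0, 0.018, 0], [0.002, 0, 0.024, 0], [0.003, 0, 0.03, 0], [0.004, 0, 0.036, 0], [0.005, 0, 0.042, 0], [0.007, 0.0005, 0.048, 0], [0.008, 0.001, 0.052, 0], [0.008, 0.001, 0.052, 0], [0.008, 0.001, 0.052, 0], [0.008, 0.001, 0.052, 0]])

```text
t: 4.6
tcp_pos: [0.5618, 0.1733, 0.2251]
tool_rot: [-0.527, -0.469, 0.531, -0.47]
force: [-7.4, -5.9, 21.3]
finger_gap: 0.209
```

```bash
python3 - <<'E'
from h import *
from station import snapshot
plan((.564,.1746,.2215),(.9925,-.122))
s=snapshot("wrist");cv2.imwrite(f"pics/w4.png",s["image"])
E
```

```text
t 4.6 tcp [0.5618 0.1733 0.2251] gap 0.209 F [-7.4  -5.92 21.3 ] q [ 0.11  0.46  1.5  -0.01  1.19  0.23]
axes
 [[-0.003 -0.005 -1.   ]
 [ 0.993 -0.118 -0.003]
 [-0.118 -0.993  0.006]]
shift mm [ 3.6  2.  -1.6] spin 0.24 -179.76
```

View pics/w4.png

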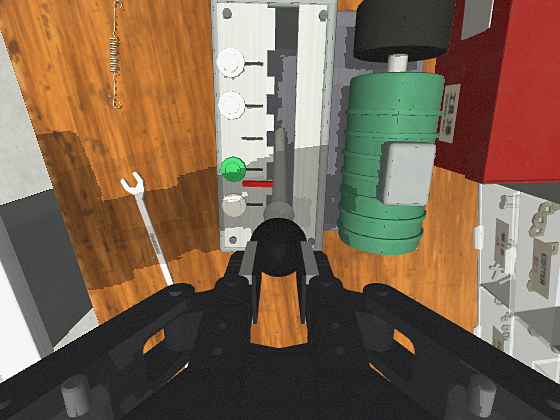

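play_rows(series=[[0, 0, 0, 0], [0, 0, 0, 0], [0, 0, 0, 0], [0, 0, 0, 0], [0, 0, 0, 0], [0, 0, 0, 0], [0, 0, 0, 0], [0, 0, 0, 0]], claw=100)

```text
t: 5.45
tcp_pos: [0.5618, 0.1733, 0.2249]
tool_rot: [-0.526, -0.469, 0.531, -0.47]
force: [-0.1, -0.6, 0.3]
finger_gap: 1.002
```

play_rows(series=[[-0.03, 0, 0, 0], [-0.06, 0, 0, 0], [-0.1, 0, 0, 0], [-0.1, 0, 0, 0], [-0.1, 0, 0, 0], [-0.1, 0, 0, 0]])

```text
t: 6.05
tcp_pos: [0.5613, 0.1738, 0.3238]
tool_rot: [-0.526, -0.47, 0.532, -0.47]
force: [0.2, 0.5, 0.7]
finger_gap: 1.002
```

```bash
python3 - <<'E'
from h import *
from station import snapshot
plan((.564,.1746,.2215),(.9925,-.122))
s=snapshot("wrist");cv2.imwrite(f"pics/w5.png",s["image"])
c0=np.array([.570,.2245])
for a in (-.6,-.3,0): print(a,proj(s,(*(c0+np.array([.122,.9925])*.17*np.sin(a)),.078+.17*np.cos(a))))
E
```

```text
t 6.05 tcp [0.5613 0.1738 0.3238] gap 1.002 F [0.16 0.47 0.74] q [ 0.11  0.37  1.37 -0.    1.41  0.23]
axes
 [[-0.006 -0.005 -1.   ]
 [ 0.993 -0.118 -0.005]
 [-0.118 -0.993  0.006]]
shift mm [102.3   3.2  -1.8] spin 0.24 -179.76
-0.6 [280.61844432 238.28379355]
-0.3 [281.01449911 198.87720563]
0 [281.4779039  139.97335513]
```

View pics/w5.png

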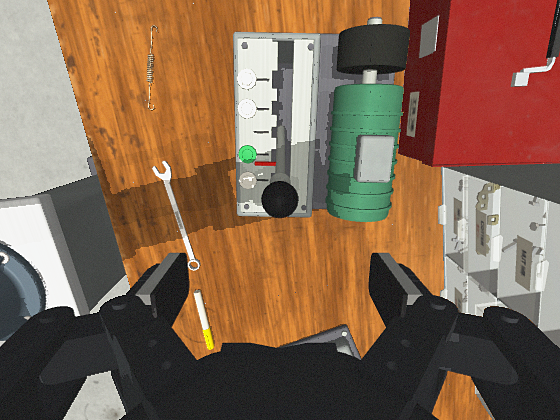

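Knob at px (279.5,199), against a prediction of (281,198.9) for -0.3, so the lever is in the green notch and released. Next, the paddle.

```bash
python3 - <<'E'
from h import *
plan((.530,-.252,.30),(.96,.278))
E
```

```text
t 6.1 tcp [0.5612 0.1737 0.3234] gap 0.998 F [-1.02  0.08 -0.12] q [ 0.11  0.37  1.37 -0.    1.41  0.23]
axes
 [[-0.007 -0.006 -1.   ]
 [ 0.993 -0.118 -0.006]
 [-0.118 -0.993  0.006]]
shift mm [ 26.   19.4 426.3] spin -22.92 157.08
```

play_rows(series=[[0, 0.001, 0.02, -1], [0, 0.003, 0.06, -3], [0, 0.005, 0.1, -5], [0, 0.007, 0.14, -7], [0, 0.009, 0.18, -9], [0, 0.011, 0.22, -11], [0.005, 0.013, 0.26, -13], [0.01, 0.015, 0.3, -15], [0.015, 0.016, 0.34, -17], [0.02, 0.017, 0.38, -20], [0.026, 0.0185, 0.41, -22], [0.026, 0.0195, 0.426, -23], [0.026, 0.0195, 0.426, -23], [0.026, 0.0195, 0.426, -23]], claw=0)

```text
t: 7.5
tcp_pos: [0.5296, -0.2511, 0.2988]
tool_rot: [0.422, 0.567, -0.428, 0.564]
force: [-0.4, -0.1, -0.0]
finger_gap: -0.001
```

```bash
python3 - <<'E'
from h import *
from station import snapshot
plan((.530,-.252,.125),(.96,.278))
for n in ("wrist","scene"):
    s=snapshot(n);np.savez(n+"6.npz",**s);cv2.imwrite(f"pics/{n}6.png",s["image"])
    print(proj(s,(.53,-.252,.115)))
E
```

```text
t 7.5 tcp [ 0.5296 -0.2511  0.2988] gap -0.001 F [-0.38 -0.08 -0.  ] q [-0.63  0.39  1.41 -0.01  1.35 -0.91]
axes
 [[-0.009 -0.003 -1.   ]
 [ 0.96   0.278 -0.009]
 [ 0.278 -0.96   0.001]]
shift mm [173.8   1.8   0.9] spin 0.02 -179.98
[279.42104897 178.5260576 ]
[317.50396879 251.26963642]
```

View pics/wrist6.png

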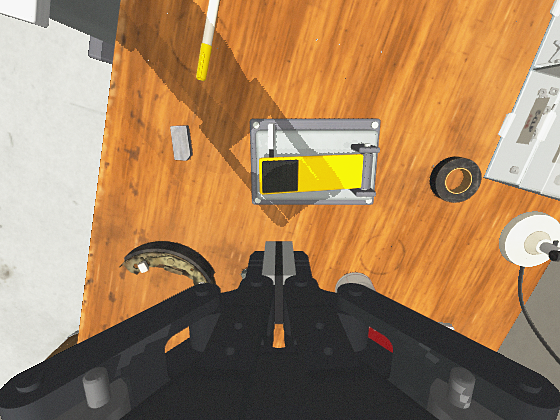

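View pics/scene6.png

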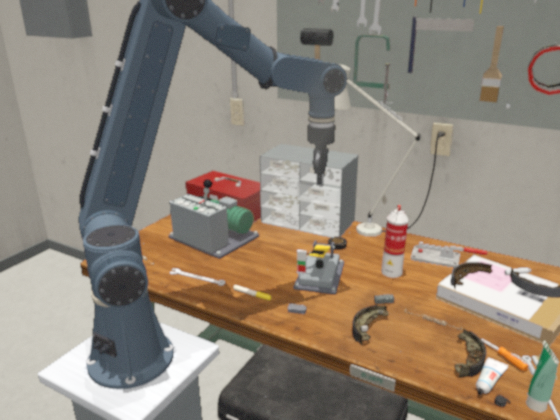

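The pad is centred at px (280,176) in the wrist view, against a prediction of (279,178.5), so the estimate holds. I'll descend to just above it.

play_rows(series=[[0.04, 0, 0, 0], [0.08, 0, 0.001, 0], [0.12, 0.001, 0.001, 0], [0.15, 0.001, 0.001, 0], [0.165, 0.001, 0.001, 0], [0.171, 0.001, 0.001, 0], [0.171, 0.001, 0.001, 0]])

```text
t: 8.3
tcp_pos: [0.5299, -0.2506, 0.1281]
tool_rot: [0.421, 0.568, -0.427, 0.564]
force: [0.2, -0.3, -1.1]
finger_gap: 0.003
```

```bash
python3 - <<'E'
from h import *
from station import snapshot
plan((.530-.0063,-.252-.0018,.085),(.96,.278))
s=snapshot("wrist");cv2.imwrite("pics/w7.png",s["image"])
s=snapshot("scene");np.savez("scene7.npz",**s)
cv2.imwrite("pics/s7.png",cv2.resize(s["image"][205:305,270:370],None,fx=6,fy=6,interpolation=cv2.INTER_CUBIC))
E
```

```text
t 8.3 tcp [ 0.5299 -0.2506  0.1281] gap 0.003 F [ 0.22 -0.34 -1.06] q [-0.63  0.58  1.6  -0.01  0.97 -0.91]
axes
 [[-0.009 -0.004 -1.   ]
 [ 0.96   0.282 -0.009]
 [ 0.282 -0.96   0.001]]
shift mm [43.2 -6.4  1.3] spin 0.2 -179.8
```

View pics/w7.png

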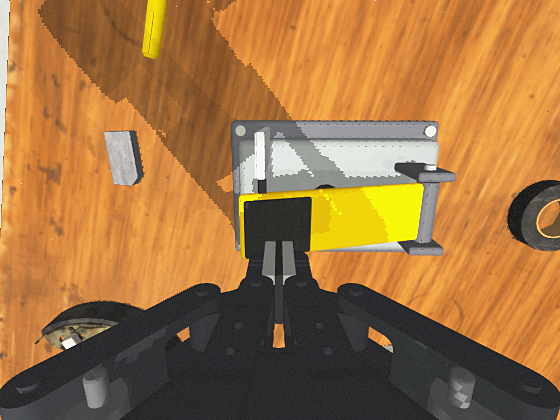

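View pics/s7.png

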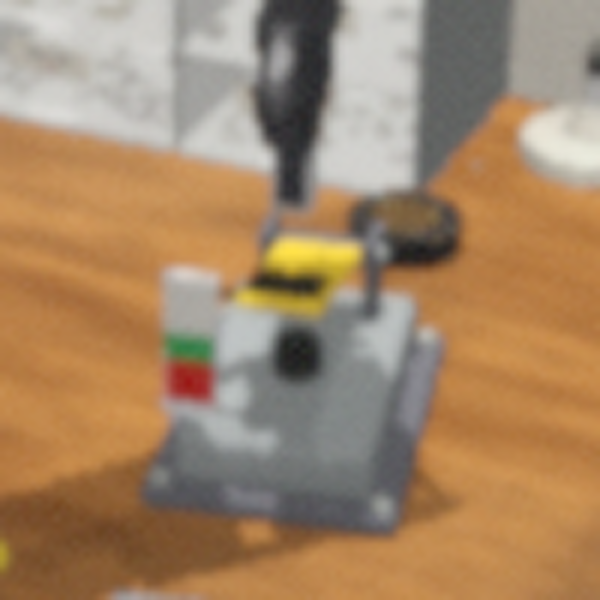

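play_rows(series=[[0.005, 0, 0.001, 0], [0.009, 0, 0.001, 0], [0.012, 0, 0.001, 0], [0.015, 0, 0.001, 0], [0.018, -0.001, 0.001, 0], [0.021, -0.001, 0.001, 0], [0.021, -0.001, 0.001, 0], [0.021, -0.001, 0.001, 0]], force=60)

```text
t: 9.2
tcp_pos: [0.53, -0.253, 0.1085]
tool_rot: [0.421, 0.567, -0.427, 0.565]
force: [-0.2, -0.0, 0.3]
finger_gap: 0.002
```

```bash
python3 - <<'E'
from h import *
from station import snapshot
plan((.530-.0063,-.252-.0018,.085),(.96,.278))
s=snapshot("wrist");cv2.imwrite("pics/w8.png",s["image"])
s=snapshot("scene");np.savez("scene8.npz",**s)
cv2.imwrite("pics/s8.png",cv2.resize(s["image"][205:305,270:370],None,fx=6,fy=6,interpolation=cv2.INTER_CUBIC))
E
```

```text
t 9.2 tcp [ 0.53   -0.253   0.1085] gap 0.002 F [-0.15 -0.02  0.31] q [-0.63  0.6   1.61 -0.01  0.93 -0.91]
axes
 [[-0.006 -0.005 -1.   ]
 [ 0.96   0.281 -0.007]
 [ 0.281 -0.96   0.003]]
shift mm [23.6 -6.1 -1.1] spin 0.17 -179.83
```

View pics/w8.png

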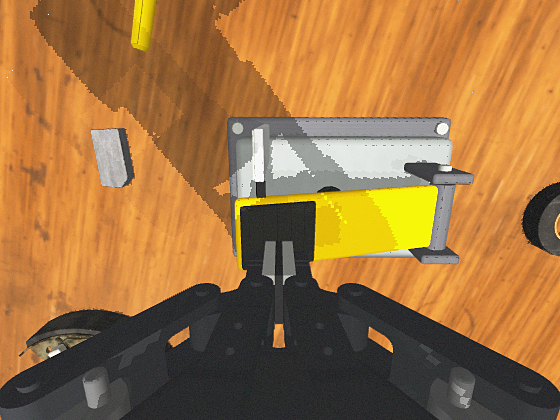

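View pics/s8.png

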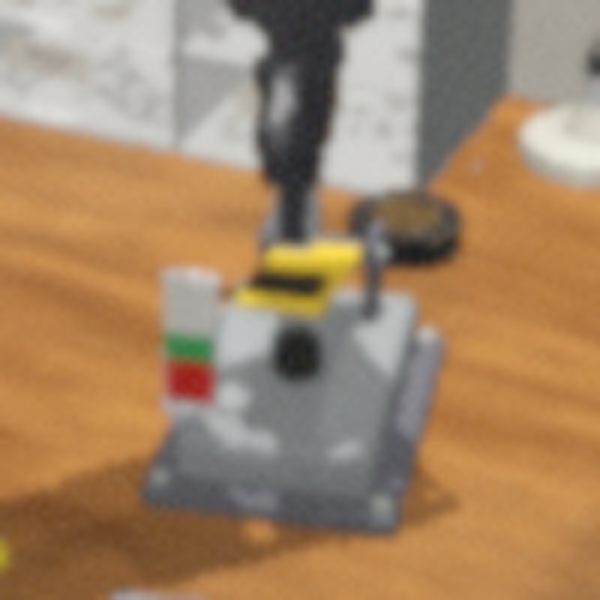

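```bash
python3 - <<'E'
from h import *
from station import snapshot,manip
s=ld("scene8.npz")
print(proj(s,(.53,-.253,.1085)), proj(s,(.53,-.252,.115)))
for x,y in [(293,170),(293,200),(293,225),(293,235),(293,243),(285,285),(300,285),(300,300),(290,260),(330,255)]:
    u,v=x/6+270,y/6+205; print((x,y),(round(u,1),round(v,1)),dep(s,u,v).round(4))
s=snapshot("wrist")
for u,v in [(265,215),(255,230),(300,215),(310,225),(270,245),(288,245),(270,260),(288,260),(272,280),(240,200),(240,260)]: print((u,v),dep(s,u,v).round(4))
print("tcp",proj(s,manip.sense()["tcp_pos"]))
cv2.imwrite("pics/w8z.png",cv2.resize(s["image"][180:320,210:350],None,fx=4,fy=4))
E
```

```text
[317.75884305 253.2647106 ] [317.50396879 251.26963642]
(293, 170) (318.8, 233.3) [ 0.4888 -0.2745  0.1986]
(293, 200) (318.8, 238.3) [ 0.5214 -0.2594  0.1641]
(293, 225) (318.8, 242.5) [ 0.5095 -0.2654  0.1574]
(293, 235) (318.8, 244.2) [ 0.5197 -0.2607  0.1459]
(293, 243) (318.8, 245.5) [ 0.5283 -0.2567  0.1365]
(285, 285) (317.5, 252.5) [ 0.513  -0.2602  0.1213]
(300, 285) (320.0, 252.5) [ 0.5197 -0.2651  0.1194]
(300, 300) (320.0, 255.0) [ 0.5083 -0.2707  0.1181]
(290, 260) (318.3, 248.3) [ 0.5861 -0.2277  0.0918]
(330, 255) (325.0, 247.5) [ 0.5967 -0.2455  0.0944]
(265, 215) [ 0.5188 -0.2386  0.1178]
(255, 230) [ 0.5158 -0.2476  0.1206]
(300, 215) [ 0.5383 -0.2348  0.1121]
(310, 225) [ 0.5459 -0.2394  0.1107]
(270, 245) [ 0.524  -0.2433  0.1447]
(288, 245) [ 0.5323 -0.2413  0.1437]
(270, 260) [ 0.5245 -0.2434  0.1598]
(288, 260) [ 0.5319 -0.2412  0.1597]
(272, 280) [ 0.5255 -0.242   0.1779]
(240, 200) [ 0.5034 -0.2344  0.1169]
(240, 260) [ 0.5124 -0.2691  0.1176]
tcp [277.44176648 237.63921435]
```

View pics/w8z.png

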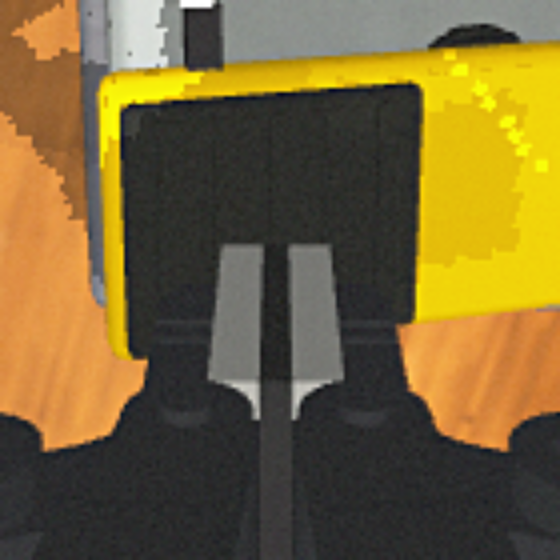

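The cameras put the real fingertip about 25 mm above the reported TCP. Reported z is 0.1085, but the depth reading is about 0.136 and there's no contact force. From here I'll rely on force and the pointer, and step down carefully.

play_rows(series=[[0.003, 0, 0, 0], [0.006, 0, 0, 0], [0.009, 0, 0, 0], [0.012, 0, 0, 0], [0.015, 0, 0, 0], [0.015, 0, 0, 0]])

```text
t: 9.95
tcp_pos: [0.5297, -0.253, 0.0932]
tool_rot: [0.421, 0.567, -0.427, 0.565]
force: [0.1, 0.0, 1.0]
finger_gap: 0.002
```

```bash
cat > look.py <<'E'
from h import *
import sys
from station import snapshot,manip
n=sys.argv[1]
st=manip.sense();print(st["t"],st["tcp_pos"].round(4),st["force"].round(2))
w=snapshot("wrist");s=snapshot("scene");np.savez(f"sc{n}.npz",**s);np.savez(f"wr{n}.npz",**w)
a=cv2.resize(s["image"][225:295,280:350],(400,400),interpolation=cv2.INTER_CUBIC)
b=cv2.resize(w["image"][110:290,190:370],(400,400),interpolation=cv2.INTER_CUBIC)
cv2.imwrite(f"pics/l{n}.png",np.hstack([a,b]))
for u,v in [(260,215),(255,230),(300,215),(310,225),(268,242),(268,248),(290,242),(290,248)]: print((u,v),dep(w,u,v).round(4))
E
python3 look.py 9
```

```text
9.95 [ 0.5297 -0.253   0.0932] [0.05 0.04 1.02]
(260, 215) [ 0.5154 -0.234   0.1176]
(255, 230) [ 0.515  -0.2419  0.1191]
(300, 215) [ 0.5352 -0.2296  0.1134]
(310, 225) [ 0.542  -0.2336  0.1126]
(268, 242) [ 0.5225 -0.2435  0.1257]
(268, 248) [ 0.5229 -0.2439  0.1315]
(290, 242) [ 0.5329 -0.2408  0.1248]
(290, 248) [ 0.5327 -0.2409  0.1317]
```

View pics/l9.png

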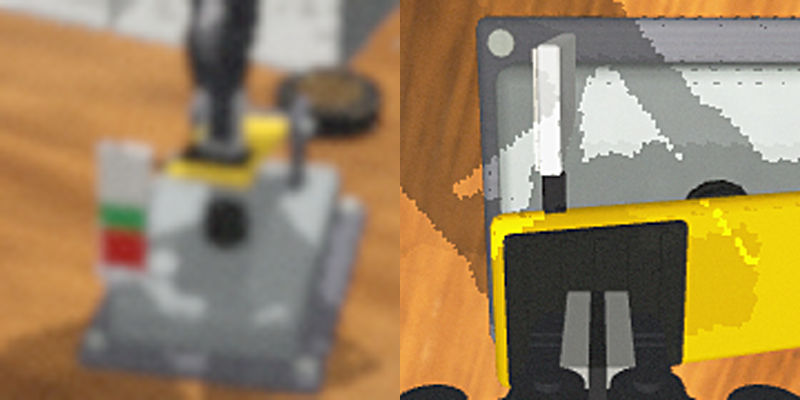

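play_rows(series=[[0.003, 0, 0, 0], [0.006, 0, 0, 0], [0.009, 0, 0, 0], [0.012, -0.001, 0, 0], [0.015, -0.002, 0, 0], [0.018, -0.002, 0, 0], [0.018, -0.002, 0, 0]])

```text
t: 10.75
tcp_pos: [0.5277, -0.2544, 0.0764]
tool_rot: [0.421, 0.566, -0.427, 0.566]
force: [-2.7, -0.8, 7.5]
finger_gap: 0.001
```

```bash
python3 look.py 10
```

```text
10.75 [ 0.5277 -0.2544  0.0764] [-2.72 -0.76  7.52]
(260, 215) [ 0.5132 -0.2342  0.1044]
(255, 230) [ 0.5129 -0.2427  0.1037]
(300, 215) [ 0.5326 -0.2301  0.0997]
(310, 225) [ 0.5391 -0.2337  0.0998]
(268, 242) [ 0.5205 -0.2451  0.1082]
(268, 248) [ 0.5208 -0.2452  0.1148]
(290, 242) [ 0.5308 -0.2421  0.1082]
(290, 248) [ 0.5306 -0.2422  0.1148]
```

View pics/l10.png

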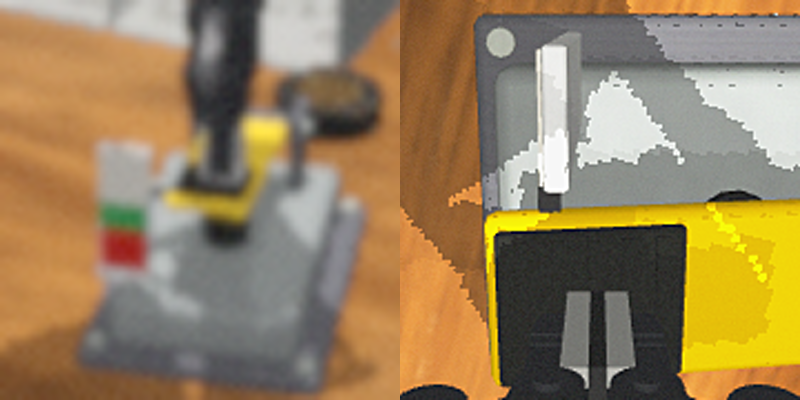

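play_rows(series=[[0.003, -0.0005, 0, 0], [0.006, -0.001, 0, 0], [0.009, -0.0015, 0, 0], [0.012, -0.002, 0, 0], [0.012, -0.002, 0, 0], [0.012, -0.002, 0, 0]])

```text
t: 11.45
tcp_pos: [0.5257, -0.255, 0.0658]
tool_rot: [0.421, 0.566, -0.427, 0.566]
force: [-1.9, 0.8, 9.4]
finger_gap: 0.004
```

```bash
python3 look.py 11; python3 - <<'E'
from h import *
for n in ("9","10","11"):
    w=ld(f"wr{n}.npz")
    # plane fit over yellow part of paddle
    hsv=cv2.cvtColor(w["image"],cv2.COLOR_BGR2HSV); m=(hsv[...,0]>22)&(hsv[...,0]<34)&(hsv[...,1]>200)&(hsv[...,2]>120)
    m=cv2.erode(m.astype(np.uint8),np.ones((5,5))); n_,l,st,_=cv2.connectedComponentsWithStats(m)
    P=[]
    for i in range(1,n_):
        if st[i,4]<300: continue
        ys,xs=np.where(l==i); Q=np.array([dep(w,u,v) for u,v in zip(xs,ys)]); 
        if Q[:,2].mean()>.05: P.append(Q)
    P=np.vstack(P); d=(P[:,:2]-[.578,-.2374])@np.array([[.961,-.276],[.276,.961]])
    k=(d[:,0]>-25)&(d[:,0]<40)&(abs(d[:,1])<.025)
    k=(abs(d[:,0])<.05)&(abs(d[:,1])<.025)
    c=np.polyfit(d[k,0],P[k,2],1); print(n,k.sum(),"slope",c[0].round(3),"deadman",(.28+np.arctan(c[0])).round(3))
E
```

```text
11.45 [ 0.5257 -0.255   0.0658] [-1.93  0.8   9.45]
(260, 215) [ 0.5113 -0.2354  0.0919]
(255, 230) [ 0.511  -0.2439  0.0915]
(300, 215) [ 0.5303 -0.2299  0.0917]
(310, 225) [ 0.5365 -0.2333  0.0922]
(268, 242) [ 0.5186 -0.2458  0.0975]
(268, 248) [ 0.5188 -0.2454  0.1051]
(290, 242) [ 0.5288 -0.2426  0.0978]
(290, 248) [ 0.5285 -0.2425  0.1052]
9 7827 slope -0.286 deadman 0.001
10 9586 slope -0.159 deadman 0.122
11 10777 slope -0.069 deadman 0.211
```

View pics/l11.png

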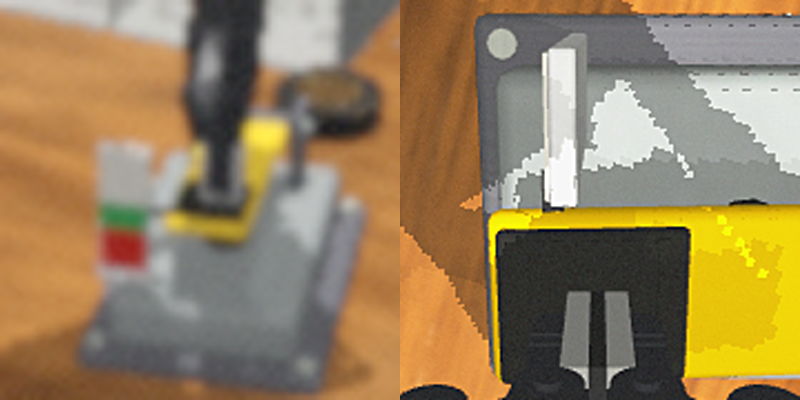

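The plane fit to the yellow top reads 0.211, just inside green. I'll go another 6 mm or so to mid-green.

play_rows(series=[[0.002, -0.0003, 0, 0], [0.004, -0.0005, 0, 0], [0.0065, -0.0005, 0, 0], [0.0065, -0.0005, 0, 0], [0.0065, -0.0005, 0, 0], [0.0065, -0.0005, 0, 0]])

```text
t: 12.15
tcp_pos: [0.5252, -0.2552, 0.0607]
tool_rot: [0.42, 0.566, -0.427, 0.566]
force: [-2.0, 1.4, 9.5]
finger_gap: -0.0
```

```bash
cat > ang.py <<'E'
from h import *
import sys
w=ld(f"wr{sys.argv[1]}.npz")
hsv=cv2.cvtColor(w["image"],cv2.COLOR_BGR2HSV); m=(hsv[...,0]>22)&(hsv[...,0]<34)&(hsv[...,1]>200)&(hsv[...,2]>120)
m=cv2.erode(m.astype(np.uint8),np.ones((5,5))); ys,xs=np.where(m)
P=np.array([dep(w,u,v) for u,v in zip(xs,ys)]); d=(P[:,:2]-[.578,-.2374])@np.array([[.961,-.276],[.276,.961]])
k=(abs(d[:,0])<.05)&(abs(d[:,1])<.025)&(P[:,2]>.05)
c=np.polyfit(d[k,0],P[k,2],1); print("deadman",(.28+np.arctan(c[0])).round(3))
E
python3 look.py 12; python3 ang.py 12; python3 - <<'E'
from h import *
w=ld("wr12.npz");s=ld("sc12.npz")
a=cv2.resize(s["image"][240:280,285:335],(780,600),interpolation=cv2.INTER_CUBIC);cv2.imwrite("pics/s12.png",a)
E
```

```text
12.15 [ 0.5252 -0.2552  0.0607] [-2.    1.41  9.48]
(260, 215) [ 0.5107 -0.2355  0.0871]
(255, 230) [ 0.5104 -0.2437  0.0873]
(300, 215) [ 0.5297 -0.23    0.0867]
(310, 225) [ 0.536  -0.2337  0.0866]
(268, 242) [ 0.518  -0.2461  0.0921]
(268, 248) [ 0.5183 -0.2458  0.0994]
(290, 242) [ 0.5284 -0.2432  0.0916]
(290, 248) [ 0.5279 -0.2425  0.1005]
deadman 0.253
```

View pics/s12.png

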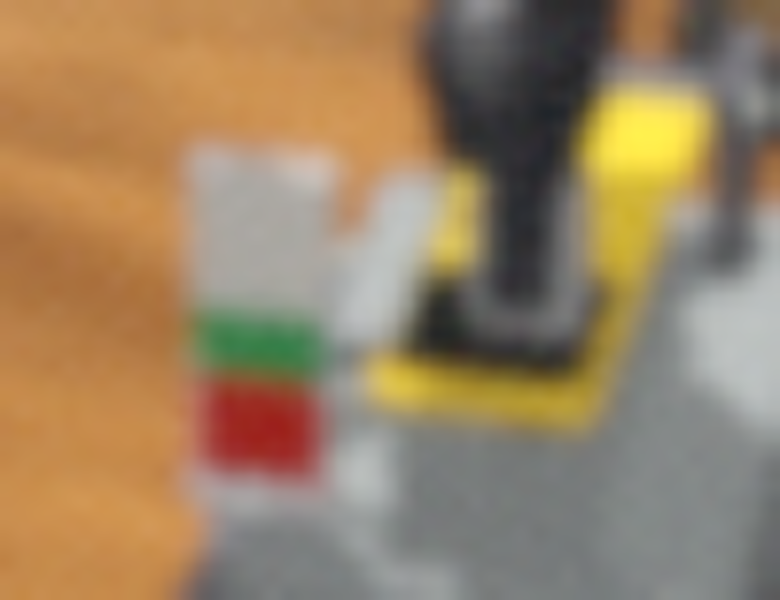

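Paddle reads 0.253, and the pointer at (350,352) is level with the green band (rows 305–378). Last check is the lever, and whether the paddle is holding steady.

```bash
python3 look.py 13|head -1; python3 ang.py 13; python3 - <<'E'
from h import *
from station import snapshot,manip
s=snapshot("top");cv2.imwrite("pics/t13.png",cv2.resize(s["image"][150:290,150:420],None,fx=2.9,fy=2.9,interpolation=cv2.INTER_CUBIC))
for a in (-.6,-.3,0):
    p=proj(s,(*(np.array([.570,.2245])+np.array([.122,.9925])*.17*np.sin(a)),.078+.17*np.cos(a)));print(a,p,(p-[150,150])*2.9)
st=manip.sense();print(st["t"],st["tcp_pos"].round(4),st["force"].round(1),abs(st["qd"]).max())
E
```

```text
12.25 [ 0.5252 -0.2552  0.0607] [-1.66  0.45 10.02]
deadman 0.253
-0.6 [218.11192832 213.66421193] [197.52459213 184.62621461]
-0.3 [202.56725615 211.3592607 ] [152.44504282 177.94185602]
0 [185.9585457  209.21877618] [104.27978253 171.73445091]
12.4 [ 0.5251 -0.2552  0.0607] [-2.8  0.5  9.6] 0.002067408712777043
```

View pics/t13.png

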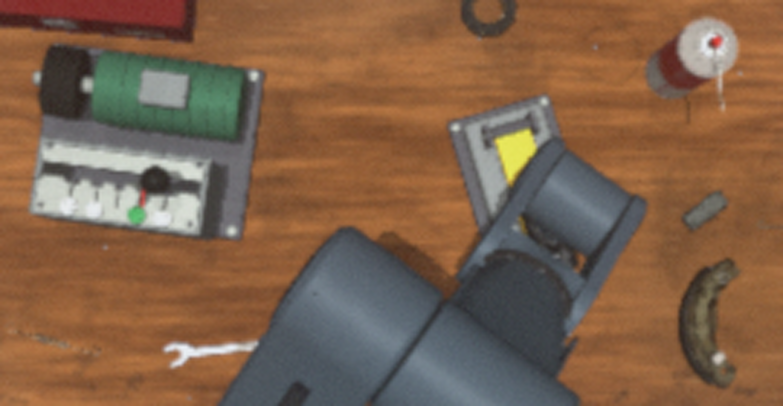

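The knob at (154,179) matches the -0.3 prediction of (152,178), the red pointer lines up with the green tag, and the paddle is steady.

```bash
python3 -c "
from station import manip
print(manip.sign_off())"
```

```text
the job is handed in; nothing more can be done
None
```

The lever is in the green-tagged notch (-0.3 rad) and released. The paddle is held mid-green by the closed fingers. I handed the job in at about 12.4 s, and no verdict was reported.

- **Lever:** in the last top view the knob was at px (154,179), against a prediction of (152,178) for the -0.3 notch. The lever's red pointer lined up with the green tag. I pressed the paddle only after letting go of the lever.
- **Paddle:** a plane fit to the wrist camera's depth readings gave 0.253 rad in two pictures in a row. The green band is 0.20 to 0.32, and the scene view showed the pointer level with it. I only pressed downward, in steps, so it never reached the red. The push was about 10 N and the arm was still.
- **Other items:** there was no sign of contact with the tools and parts lying around. I checked this by eye rather than measuring each one.
- **Disagreement:** with the fingers shut, the reported tool point (TCP) was about 25–28 mm below the real fingertips seen in the cameras. I therefore pressed by contact force, paddle slope and pointer instead of by reported height. The same error meant the knob was gripped near the finger ends. The wrist force rose to about 21 N upward during the lever move, but the knob did not slip out.

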